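# Screw down the mould press by its wing nut

## Robot

A 6-joint arm with a two-finger parallel gripper is mounted at the origin on the work surface. World frame = base frame: x ahead of the robot, y to its left, z up, the work surface at z = 0. Lengths are in mm, angles in rad, forces in N, time in s.
With the tool pointing down it reaches from about 300 to 775 mm from the base axis. Payload 14.6 kg.
Tool frame: the origin (TCP) lies on the mounting face of the last link; the fingertips stand 173 mm ahead of it and the grasp point (between the pads) lies 155 mm ahead of it; z points along the fingers, y is the line along which they close (so a half turn about z gives the same grasp; the last joint's range is limited). The gripper opens to 85 mm and grips with 20 to 120 N. Pads are 22 mm wide; open, the fingers measure 114 mm over their backs; the gripper's body (76 mm by 85 mm) begins 54 mm behind the grasp point. The pads swing forward as they close: fully open they stand 13 mm farther back than shut.
Start: joints at [-1.359, 0.3, 1.521, -0, 1.321, -0.067], TCP at [151.355, -528.756, 404.681] pointing down, gripper open.
Joint ranges: [-3.03, 3.03], [-0.79, 2.21], [0.23, 2.52], [-1.04, 4.18], [0, 3.07], [-2.55, 2.55]. Speed limits (rad/s): [2.22, 2.22, 2.57, 3.14, 3.14, 3.14].

## Interface

Orientations are given as a unit quaternion [w, x, y, z].
In Python, from rig import * gives the robot as it stands. Calls block until the motion is done:
- move_pose(position, orientation): joint-space move of the TCP to a pose.
- line_to(position, orientation=None, feed=150, max_force=None): straight line of the TCP; orientation=None keeps the orientation; feed is the mean speed in mm/s. With max_force (N) it stops when the force on the tool has changed by that much, and returns True; else False.
- movej(angles): joint-space move.
- grip(opening): finger opening in mm; the grip force is fixed at half the most; returns when the fingers have stopped.
- wait(seconds).
- solve_ik(position, orientation): joint angles nearest the present ones, or None.
- get_image(name): name is "scene" or "top" or "wrist"; returns the picture (420x560x3 uint8, red, green, blue); there is no depth.
- camera_params(name): a dict with "fx", "fy", "cx", "cy" (pixels), "T" (4x4, takes a point from camera to world coordinates). Camera axes: x right, y up, looking along -z (the intrinsics and any distortion apply to the point x, -y, -z); pixel columns grow to the right and rows downward; lengths in mm; the calibration is good to about 2 mm. A picture is of the moment at which its call begins: read the wrist's pose just before it. camera_params takes no time and is no camera call; for the wrist camera it gives the pose at the moment of the call.
A pose or a line that the arm cannot do raises Unreachable and nothing moves.
- finish_job(): hands the job in; it is judged then, once.
Trained networks look in the newest picture that a camera, given by its name, has taken for a name from the list of things; names that differ only in an ending like _2 or _b are one class to them, and where a whole thing is asked for, a point or a joint stands for the part that bears it (a point fixed in the world has none). Each returns a list of dicts, best first, with "p" (0 to 1); they miss things now and then, are a little off and sometimes report something else, mostly with a low value. They report only what shows in the picture. A call takes as long as a camera call.
- boxes_of(camera, target): "position" ([column, row] in pixels, amid what is visible of it).
- masks_of(camera, target): "region" (420x560 bool, what is visible of it) and "position" ([column, row] in pixels, amid what is visible of it).
- pinpoint(camera, target): "position" ([column, row] in pixels: a listed point, or the origin of a listed thing).
Readings, each from a call of its own:
- get_time_s(): time.
- get_qpos(): joint angles.
- get_qvel(): joint speeds.
- get_tau(): joint torques, N m.
- get_eef_pos(): TCP position.
- get_tcp_rot(): TCP orientation.
- get_contact_force(): force on the tool from outside, world axes, zero at the start.
- get_torque(): the same for the moment, N m.
- get_finger_gap(): finger opening in mm.
- get_grasp_force(): force on a finger pad.
Only numpy, scipy, OpenCV 4.12 (cv2) and the standard library are available. Lean on these libraries where they do the work, as an engineer would, in place of code of your own. Each camera call takes 0.05 s, during which the arm holds its last target. There are 200 camera calls.

## Task

Tighten the wing nut of the small mould press: turn it clockwise (seen from above), arc by arc in the space the press frame leaves free, until the pressure plate is fully down on the mould and the nut stops. Leave the bottle, the jar and the tray beside it where they stand.

Things in the scene. Friction and masses are not known exactly. Their poses are not given: they have to be found in the camera images.
- press: small fixed screw press on the table, 128 mm high. Origin on the table under the axis of its vertical 20 mm screw; z up, x from its two columns towards its open side. Base plate x -125 to 75, y +-75 mm. On it a pale mould 92 x 92 mm, top at z 44 mm; above that a 96 x 96 x 10 mm pressure plate, the dark steel wing nut, and the fixed bridge.
- bridge (a point): centre of the front edge of the fixed grey bridge plate over the nut, axes as the press. In press coordinates: plate x -114 to -30, y +-65, z 113 to 123 mm, on two 22 mm columns (caps to z 128 mm) at x -95, y +-50 mm; a 24 mm wide nose runs on to x 17 mm and holds the screw's top. Wings pass under it, fingers cannot.
- nut (a point): point on the nut's axis at half the height of its wings, 26 mm above the pressure plate; x axis along the wings, z up. Wings: two upright round ears 12 mm thick, 40 mm diameter, centres 50 mm either side of the axis (outer reach 70 mm, 20 mm above and below this point). The hub is 32 mm thick, with the fixed screw through it: no grip across the middle. z 88 mm at joint 0, 80 mm at 5.2.
- wing_nut (a joint): turn of the nut in rad, clockwise seen from above: 0 = plate raised, 5.2 = stop, plate down on the mould. Sinks 1.5 mm per rad. At 0 the wings lie along the press's x. Starts at 0.6 to 2.0; stays where left; needs 0.2 N m (4 N on an ear), so push an ear with closed fingers or grip it, on the open side only, then lift out and go to the other ear.
- black_bottle: loose black bottle, 48 mm diameter, 150 mm tall, standing beside the press; origin at the centre of its foot. Leave alone.
- amber_jar: loose amber jar with white cap, 64 mm diameter, 65 mm tall, beside the press; origin at the centre of its foot. Leave alone.
- tray: loose white compartment tray, 110 x 75 x 24 mm, beside the press; origin at the centre of its underside. Leave alone.

How it is judged (in metres and radians):
At the end, for the whole second after the job is handed in: The nut is within 0.2 rad of its stop (joint above 5.0, plate within 0.3 mm of fully down) and still; bottle, jar and tray are within 30 mm of where they began, bottle and jar upright within 0.2 rad (value of joint wing_nut above 5 rad and velocity of joint wing_nut below 0.05 rad/s and distance of each of black_bottle, amber_jar, tray from where it was at the start of the episode below 0.03 m and angle between each of black_bottle, amber_jar's own z axis and vertical below 0.2 rad); the robot touches nothing.
It fails at once if the bottle, jar or tray is knocked over or pushed more than 30 mm (distance of any of black_bottle, amber_jar, tray from where it was at the start of the episode above 0.03 m or angle between any of black_bottle, amber_jar's own z axis and vertical above 0.5 rad).
It also fails if it takes over 48 s, if anything falls off the work surface, if the arm or the gripper's body presses on something with over 40 N, if the wrist force passes 120 N, or if a joint passes its speed limit or range.

## Working session

There is one attempt and no reset: what is moved stays moved. The work goes in short steps, each a Python script; the robot and the scene stay as the last script left them, time stands still between calls to the robot, and variables do not carry over. Pictures are saved under pics/ and viewed, at most 10 in all, crops included, and the job is handed in when it is done.

```bash
mkdir -p pics; ls; python3 - <<'E'
from rig import *
import cv2
ims=[]
for c in ("scene","top"):
    im=get_image(c); cv2.imwrite(f"pics/{c}0.png",im[:,:,::-1])
    p=camera_params(c); print(c,p)
    for t in ("press","bridge","nut","black_bottle","amber_jar","tray"):
        print(t,[(round(d["p"],2),[round(float(x),1) for x in d["position"]]) for d in pinpoint(c,t)][:3])
print(get_time_s(),get_tcp_rot())
E
```

```text
pics
scene {'fx': 442.53314775201125, 'fy': 442.53314775201125, 'cx': 280.894415211623, 'cy': 204.0466531742086, 'T': array([[ 6.10218965e-01, -5.73351151e-01,  5.46718641e-01,
         1.13842487e+03],
       [ 7.92181690e-01,  4.49435427e-01, -4.12863135e-01,
        -3.63452305e+02],
       [-8.99917212e-03,  6.85037411e-01,  7.28452304e-01,
         8.15030111e+02],
       [ 0.00000000e+00,  0.00000000e+00,  0.00000000e+00,
         1.00000000e+00]])}
press [(0.65, [262.4, 243.0])]
bridge [(0.62, [250.7, 198.5])]
nut [(0.63, [259.3, 215.4])]
black_bottle [(0.81, [311.0, 206.3])]
amber_jar [(0.74, [200.8, 291.2])]
tray [(0.75, [330.5, 271.2])]
top {'fx': 413.64477284632454, 'fy': 413.64477284632454, 'cx': 281.07120992684725, 'cy': 201.1081393960029, 'T': array([[-2.32899138e-02,  9.88225002e-01, -1.51224751e-01,
         4.30869798e+02],
       [-9.99600430e-01, -2.54425224e-02, -1.23149745e-02,
         4.88388521e+01],
       [-1.60175048e-02,  1.50877511e-01,  9.88422691e-01,
         1.05752493e+03],
       [ 0.00000000e+00,  0.00000000e+00,  0.00000000e+00,
         1.00000000e+00]])}
press [(0.88, [312.2, 200.4])]
bridge [(0.56, [313.2, 210.5])]
nut [(0.6, [304.6, 193.6])]
black_bottle [(0.94, [239.7, 209.1])]
amber_jar [(0.78, [381.1, 185.8]), (0.42, [241.9, 209.1])]
tray [(0.97, [280.1, 140.8])]
0.7 [-4.92188035e-07  9.90302719e-01  1.38926326e-01 -1.40173076e-06]
```

View pics/scene0.png

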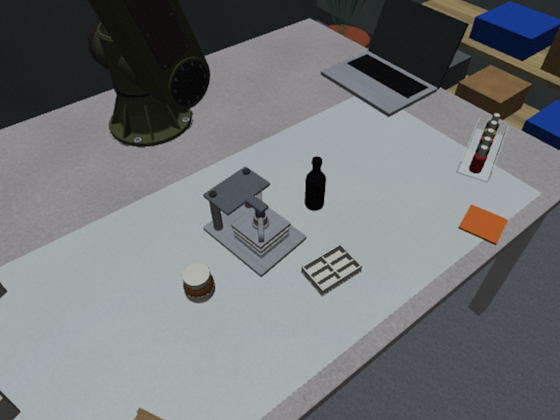

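View pics/top0.png

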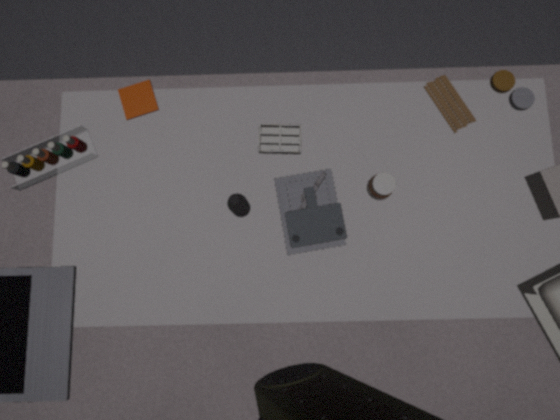

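The views show the press at about (312,205) in the top picture, with its open side facing away from the robot. One ear is visible at (320,180), the bottle is to the left in the image (+y), the jar to the right (-y) and the tray ahead. Next I'll localise these and take a closer wrist picture.

```bash
cat > h.py <<'E'
from rig import *
import numpy as np, cv2
from scipy.optimize import least_squares
from scipy.spatial.transform import Rotation as R
def ray(c,px,z,p=None):
    p=p or camera_params(c); T=p["T"]
    d=T[:3,:3]@np.array([(px[0]-p["cx"])/p["fx"],-(px[1]-p["cy"])/p["fy"],-1]); o=T[:3,3]
    return o+d*(z-o[2])/d[2]
def proj(p,X):
    T=p["T"]; q=(np.asarray(X)-T[:3,3])@T[:3,:3]
    return np.stack([p["cx"]+p["fx"]*q[...,0]/-q[...,2], p["cy"]+p["fy"]*q[...,1]/q[...,2]],-1)
def quat(ydir):  # tool down, closing axis y at world angle ydir
    y=np.array([np.cos(ydir),np.sin(ydir),0]); z=np.array([0,0,-1.]); x=np.cross(y,z)
    q=R.from_matrix(np.stack([x,y,z],1)).as_quat(); return q[[3,0,1,2]]
E
python3 - <<'E'
from h import *
np.set_printoptions(precision=1,suppress=True)
for n,z,a,b in (("press",0,(262.4,243),(312.2,200.4)),("bridge",118,(250.7,198.5),(313.2,210.5)),("nut",85,(259.3,215.4),(304.6,193.6)),("bottle",0,(311,206.3),(239.7,209.1)),("jar",0,(200.8,291.2),(381.1,185.8)),("tray",0,(330.5,271.2),(280.1,140.8))):
    print(n,ray("scene",a,z),ray("top",b,z))
T=np.eye(4);T[:3,:3]=R.from_quat(np.array(get_tcp_rot())[[1,2,3,0]]).as_matrix();T[:3,3]=get_eef_pos()
print(np.linalg.inv(T)@camera_params("wrist")["T"],camera_params("wrist")["fx"])
E
```

```text
press [599.  -11.8   0. ] [592.4 -18.5   0. ]
bridge [561.3 -10.3 118. ] [551.  -12.4 118. ]
nut [588.4  -8.3  85. ] [596.3   4.5  85. ]
bottle [579.6 153.3   0. ] [574.5 169.3   0. ]
jar [ 623.7 -192.3    0. ] [ 626.1 -198.     0. ]
tray [755.7  60.4   0. ] [754.1  60.8   0. ]
[[ 0.   1.   0.3 71.9]
 [ 1.  -0.  -0.  -0.5]
 [-0.   0.3 -1.  31.4]
 [ 0.   0.   0.   1. ]] 306.8761769806895
```

```bash
python3 - <<'E'
from h import *
np.set_printoptions(precision=1,suppress=True)
for x,z in((640,400),(620,380),(600,360)):
    try:
        move_pose([x,-14,z],quat(-np.pi/2)); break
    except Unreachable as e: print(x,e)
wait(.3)
im=get_image("wrist"); p=camera_params("wrist")
np.savez("w1.npz",**p); cv2.imwrite("pics/w1.png",im[:,:,::-1])
for t,z in (("press",0),("bridge",118),("nut",85)):
    for d in pinpoint("wrist",t)[:2]: print(t,d["p"],d["position"],ray("wrist",d["position"],z))
print(get_eef_pos(),get_qpos(),get_time_s())
E
```

```text
press 0.69 [277.4, 227.9] [588. -10.   0.]
bridge 0.55 [276.6, 298.0] [559.3 -10.2 118. ]
nut 0.72 [271.1, 257.1] [585.6  -4.4  85. ]
nut 0.45 [213.5, 85.1] [745.3  43.6  85. ]
[640. -14. 400.] [-0.1  0.5  1.2 -0.   1.4  1.5] 3.7167
```

View pics/w1.png

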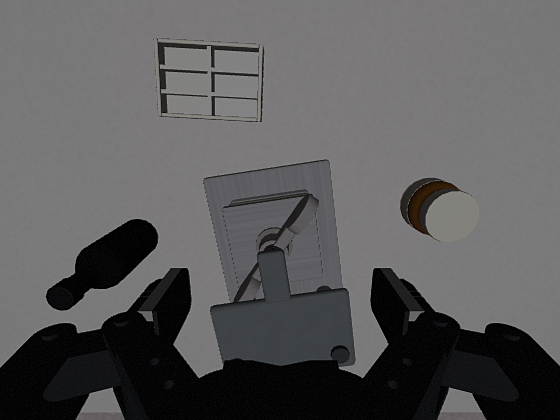

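The wrist view shows the bridge front corners at (212,306) and (348,289), the nose tip at (259,250) and (283,247), the base front corners at (204,180) and (328,160), and the front ear ending near (315,200). I'll fit the press pose and the nut angle to these.

```bash
python3 - <<'E'
from h import *
np.set_printoptions(precision=3,suppress=True)
p={k:v for k,v in np.load("w1.npz").items()}
P=np.array([[-30,65,123],[-30,-65,123],[17,12,123],[17,-12,123],[75,75,12],[75,-75,12]],float)
u=np.array([[212,305],[348,289],[258,250],[284,247],[204,180],[328,160]],float)
def W(s,X): c,d=np.cos(s[2]),np.sin(s[2]); return np.stack([s[0]+c*X[:,0]-d*X[:,1],s[1]+d*X[:,0]+c*X[:,1],X[:,2]],1)
def f(s):
    X=P.copy(); X[4:,2]=s[3]
    return (proj(p,W(s,X))-u).ravel()
r=least_squares(f,[590,-12,.1,12],loss="soft_l1"); s=r.x; print(s); print(f(s).reshape(-1,2))
np.save("press.npy",s)
im=cv2.resize(cv2.imread("pics/w1.png")[140:380,160:400],None,fx=2.5,fy=2.5,interpolation=cv2.INTER_CUBIC)
im=cv2.convertScaleAbs(im,alpha=1.6)
def dr(X,col):
    q=((proj(p,W(s,np.array(X,float)))-[160,140])*2.5).astype(int); cv2.polylines(im,[q],False,col,1)
dr([[-30,65,123],[-30,-65,123]],(0,255,0)); dr([[17,12,123],[17,-12,123]],(0,255,0)); dr([[75,75,s[3]],[75,-75,s[3]]],(0,255,0))
t=np.linspace(0,2*np.pi,40)
for a,col in((.4,(0,0,255)),(.6,(255,0,0)),(.8,(0,255,255))):
    # front ear, press angle -a
    for o in (-6,6):
        l=50+20*np.cos(t); dr(np.stack([l*np.cos(a)+o*np.sin(a),-l*np.sin(a)+o*np.cos(a),88-1.5*a+20*np.sin(t)],1),col)
cv2.imwrite("pics/w1f.png",im)
E
```

```text
[592.657  -7.782   0.139   7.148]
[[-4.19   1.117]
 [ 2.06  -0.46 ]
 [-1.086  1.423]
 [ 0.454  0.85 ]
 [-0.451 -5.294]
 [ 2.179 -3.086]]
```

View pics/w1f.png

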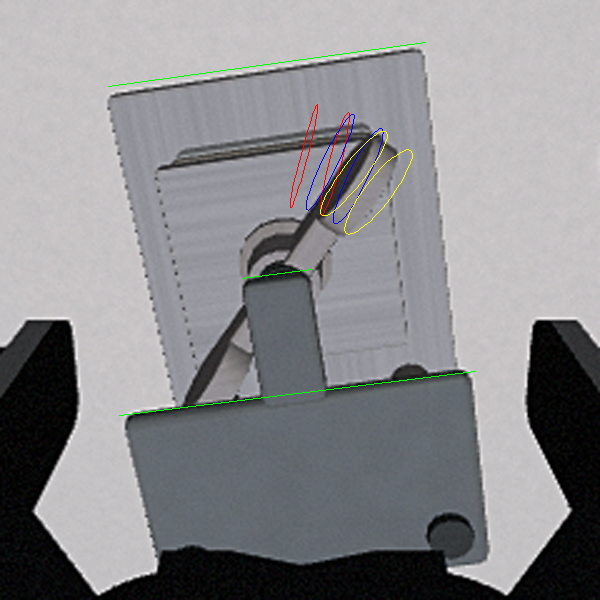

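Pose: press at about (591.5, -8.5) with yaw 0.139, and the joint at about 0.68. First stroke: closed fingers push the open-side ear from behind, with the tool turning along with the ear.

```bash
cat >> h.py <<'E'
PX,PY,YAW=591.5,-8.5,.139
def pose(phi,off,tip,r=53):
    """finger behind ear lying at press angle phi; off = extra clearance"""
    yd=np.clip(phi,-np.pi/2,np.pi/2); D=abs(phi-yd)
    d=6+11*np.cos(D)+14.5*np.sin(D)+off
    x,y=r*np.cos(phi)-d*np.sin(phi), r*np.sin(phi)+d*np.cos(phi)
    c,s=np.cos(YAW),np.sin(YAW)
    return [PX+c*x-s*y,PY+s*x+c*y,tip+173],quat(yd+YAW)
def stroke(q0,q1,k,tip,off=12,over=0):
    """push ear k (0/1) from joint q0 to q1"""
    ph=lambda q:k*np.pi-q
    move_pose(*pose(ph(q0),off,160)); line_to(*pose(ph(q0),off,tip),feed=120)
    for q in np.linspace(q0,q1,int(np.ceil((q1-q0)/.2))+1):
        if line_to(*pose(ph(q),0,tip),feed=60,max_force=30): print("force stop at",q,get_contact_force()); break
    print("end",np.round(get_contact_force(),1),np.round(get_qpos(),2))
    line_to(*pose(ph(q),10,tip),feed=60); line_to(*pose(ph(q),10,160),feed=150)
E
python3 - <<'E'
from h import *
grip(0); print(get_finger_gap())
stroke(.6,2.1,0,84)
move_pose([640,-14,400],quat(-np.pi/2)); wait(.2)
im=get_image("wrist"); cv2.imwrite("pics/w2.png",cv2.resize(cv2.convertScaleAbs(im[140:380,160:400,::-1],alpha=1.6),None,fx=2.5,fy=2.5))
print(get_time_s())
E
```

```text
0.1256405526598254
end [-0.2  0.8  0.6] [-0.17  0.56  1.52 -0.    1.06  1.26]
10.9
```

View pics/w2.png

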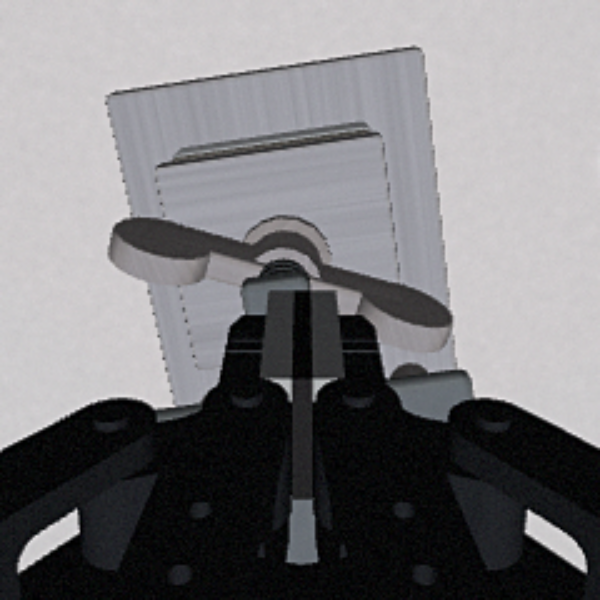

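The left ear is at (160,250) and the right ear at (420,315), so the joint is now about 1.97. That is slightly less than commanded, as expected. Second stroke, using the left ear.

```bash
python3 - <<'E'
from h import *
stroke(1.95,5.3,1,81,off=8)
move_pose([640,-14,400],quat(-np.pi/2)); wait(.2)
im=get_image("wrist"); cv2.imwrite("pics/w3.png",cv2.resize(cv2.convertScaleAbs(im[140:380,160:400,::-1],alpha=1.6),None,fx=2.5,fy=2.5))
print(get_time_s())
E
```

```text
end [ 1.1  0.2 -0.7] [-0.17  0.55  1.53 -0.    1.05  1.26]
21.9
```

View pics/w3.png

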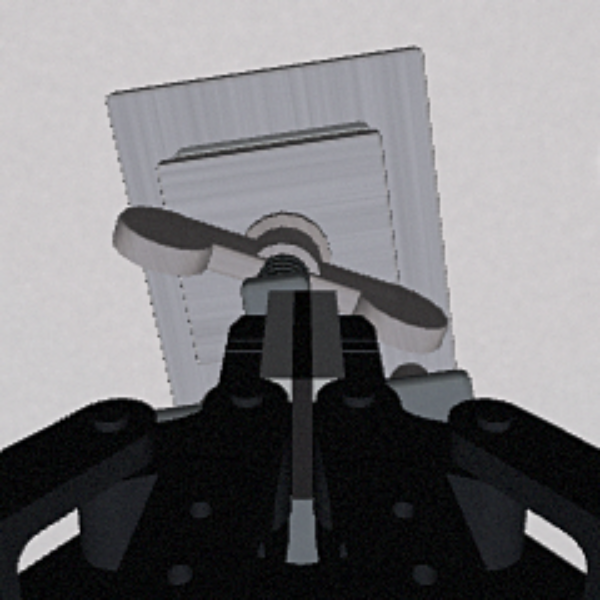

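The ear has gone slightly past its last position, so the joint is about 5.1. A third short stroke on the left ear will run against the stop until the force rises.

```bash
python3 - <<'E'
from h import *
stroke(5.1,5.7,2,80,off=8)
move_pose([640,-14,400],quat(-np.pi/2)); wait(.3)
im=get_image("wrist"); cv2.imwrite("pics/w4.png",cv2.resize(cv2.convertScaleAbs(im[:,:,::-1],alpha=1.6),None,fx=1.4,fy=1.4))
print(get_time_s())
E
```

```text
force stop at 5.25 [-12.91762312   3.61570257   9.21911502]
end [-12.9   3.6   9.2] [ 0.02  0.56  1.53  0.    1.07 -1.17]
29.1417
```

View pics/w4.png

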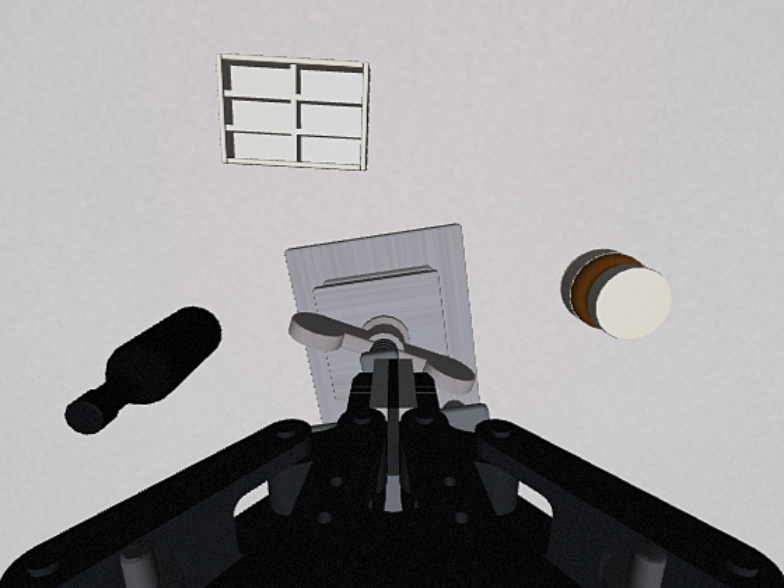

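The force rose at about 5.25 with a reaction tangential to the ear, and the ear line from (318,325) to (448,372) reads about 5.2, so the nut is at its stop. The bottle, jar and tray stand where they were, and the arm is clear.

```bash
python3 -c "
from rig import *
print(finish_job())"
```

```text
the job is handed in; nothing more can be done
None
```

The wing nut is at its stop (joint read at about 5.2 rad in the last picture, with a clear force rise), the bottle, jar and tray look untouched in that picture, and the job was handed in shortly after 29 s; no verdict was returned.

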